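# Build a wrist rest up to the gauge mark

## Robot

A 6-joint arm with a two-finger parallel gripper is mounted at the origin on a cart in front of the work surface, level with it; the furniture and walls round the work are solid. World frame = base frame: x ahead of the robot, y to its left, z up, the work surface at z = 0. Lengths are in mm, angles in degrees, forces in N, time in s.
With the tool pointing down it reaches from about 300 to 850 mm from the base axis. Payload 4.2 kg.
Tool frame: the origin (TCP) lies at the centre of the arm's flange, where the gripper is bolted on; the fingertips stand 191 mm ahead of it and the grasp point (between the pads) lies 172 mm ahead of it; y points along the fingers, x is the direction in which the jaws open and shut, and the axes are right-handed (so a half turn about y gives the same grasp; the last joint's range is limited). The gripper opens to 91 mm and grips with 3 to 60 N. Pads are 32 mm wide; open, the fingers measure 118 mm over their backs; the gripper's body (76 mm by 178 mm) begins 60 mm behind the grasp point.
Start: joints at [72.193, 18.312, 89.639, -0, 72.044, -1.146], TCP at [164.86, 550.858, 404.776] pointing down, gripper open.
Joint ranges: [-177.97, 177.97], [-48.28, 115.42], [12.27, 149.76], [-77.06, 257.06], [2.81, 150.46], [-146.56, 146.56]. Speed limits (degrees/s): [147.25, 147.25, 180, 180, 180, 180].

## Interface

Orientations are given as [roll, pitch, yaw] about the fixed x, y, z axes, in that order (R = Rz(yaw) Ry(pitch) Rx(roll)).
In Python, from workcell import env gives the robot as it stands.
- The arm moves only by the tool carry_out, never from a script. Its argument "increments" is a list of rows, each a list of 3 entries, a list of its own where there are three numbers: the turn, a rotation vector about the tool's x, y, z in rad, then the shift along the tool's x, y, z in mm, then the closure, from 0 (fully open) to 1 (shut). In form: [[[wx, wy, wz], [dx, dy, dz], claw], ...]. A call has 1 to 10 rows; each row is the pose to reach, as a shift and turn from the pose commanded when the call began, along the tool's axes at that moment; what a row does not reach only later rows make up. A row lasts 1/12 s, in which the tool goes at most 41.7 mm and 7.16 degrees, less where a joint would pass 70% of its speed; a pose out of reach is approached as far as the arm can. A call with a gripper value outside its range is refused whole. The fingers move at their own pace and stop on an object; "force" is the grip in N (left out, the last holds). Time passes only in rows, so rows that repeat a pose let the fingers close. It gives the time, the measured TCP pose, the force and the opening at its end, in the units of the state.
- env.state(): the state, without advancing time (a new reading comes with each control period).
- env.grab_frame(name): name is "scene" or "top" or "wrist"; returns a dict with "frame" (384x512x3 uint8, blue, green, red), "z_map" (384x512 float32, mm along the optical axis (not along the pixel's ray), 0 where there is no reading), "camera_matrix" (3x3 intrinsics, pixels), "rvec" (rotation vector, rad) and "tvec" (3), from world to camera coordinates, as OpenCV has them; the wrist camera has in their place "hand_eye" (4x4, takes a point from camera to tool coordinates, whose origin is the TCP and whose axes are the tool frame's). Camera axes: x right, y down, z forward; pixel columns grow to the right and rows downward; lengths in mm; the calibration is good to about 2 mm. A picture is of the moment at which its call begins: read the wrist's pose just before it.
- env.job_done(): hands the job in, once; it reports no verdict.
The state is a dict: "time_s": time; "qpos": joint angles; "qvel": joint speeds; "effort": joint torques, N m; "ee_pos": TCP position; "ee_rot": TCP orientation; "force": force on the tool from outside, world axes, zero at the start; "torque": the same for the moment, N m; "gripper_width": finger opening in mm.
Only numpy, scipy, OpenCV 4.12 (cv2) and the standard library are available. Lean on these libraries where they do the work, as an engineer would, in place of code of your own. Each camera call takes 0.05 s, during which the arm holds its last target. There are 200 camera calls.

## Task

Build up the wrist rest for the next patient: set the grey board squarely on the marked seat of the white riser plate, then top it with the one board from the rack that brings the top of the stack level with the green band of the height gauge. The rack boards stand on edge, so first lay the one you choose flat on the trolley top and let go of it, then take it across its width and set it squarely on the grey board. Leave the other two boards standing in the rack, and do not shift the gauge or push the tape roll, timer or pen about.

Things in the scene. Friction and masses are not known exactly. Their poses are not given: they have to be found in the camera images.
- riser: fixed white base plate 165 x 80 mm, 14 mm thick, on the trolley top, with the height gauge on one end. Origin on the trolley top below the middle of the seat; x is the long way of the plate, towards the gauge, z up. The plate runs from x = -67 to +98 mm and y = -40 to +40 mm. The gauge post (20 mm wide, about 123 mm tall) stands at x = 86 mm; its carriage faces the seat, nearest face at x = 74 mm
- seat (a point): middle of the seat, a 104 x 65 mm rectangle outlined in black on the top of the riser plate, 14 mm above the trolley top; axes as the riser's. A board belongs there with its length along the riser's x
- gauge_band (a point): middle of the green band on the gauge carriage's face towards the seat; z up. The band is 40 mm wide and 12 mm high (6 mm above and below this point), with a white strip above and below it. The stack's top face must lie at a height within the band
- carriage (a joint): height setting of the gauge carriage in m: the middle of the green band is 0.045 m + this value above the trolley top. Stiff; leave it as it is set. Settings run from 0 to 0.022
- grey_board: loose grey plastic board lying flat on the trolley top, 100 mm long, 58 mm wide, 20 mm thick. Origin at its centre; x along its 100 mm length, y along its width, z up through its thickness. Mass about 130 g. Once it has been moved, the trolley top between riser and rack is free to lay a board on; a board stood there on its long edge stays up and falls flat when its top is pushed sideways
- rack: fixed steel rack, 172 x 112 mm, floor 4 mm thick, with four low dividers 16 mm tall (above the trolley top) that part three places 56 mm apart, at x = -56, 0 and +56 mm. Origin on the trolley top under its middle; z up. One board stands on edge in each place, its 100 mm length along the rack's y and its thickness along the rack's x; which board is in which place varies
- yellow_board: one of the three boards that stand on edge in the rack, the yellow one: rigid plastic, 14 mm thick, 100 mm long, 58 mm wide, edges rounded. Origin at its centre; x across its thickness, y along its 100 mm length, z along its 58 mm width (z is up while it stands in the rack; x is vertical, either way, when it lies flat). Mass about 87 g. It is loose; in the rack its lower long edge is 4 mm above the trolley top and its top edge 62 mm
- white_board: one of the three boards that stand on edge in the rack, the white one: rigid plastic, 22 mm thick, 100 mm long, 58 mm wide, edges rounded. Origin at its centre; x across its thickness, y along its 100 mm length, z along its 58 mm width (z is up while it stands in the rack; x is vertical, either way, when it lies flat). Mass about 136 g. It is loose; in the rack its lower long edge is 4 mm above the trolley top and its top edge 62 mm
- blue_board: one of the three boards that stand on edge in the rack, the blue one: rigid plastic, 30 mm thick, 100 mm long, 58 mm wide, edges rounded. Origin at its centre; x across its thickness, y along its 100 mm length, z along its 58 mm width (z is up while it stands in the rack; x is vertical, either way, when it lies flat). Mass about 186 g. It is loose; in the rack its lower long edge is 4 mm above the trolley top and its top edge 62 mm
- tape: bystander: black roll of tape lying flat, 59 mm across, 19 mm high; origin under its middle
- timer: bystander: round orange and white twist timer, 62 mm across, 44 mm high; origin under its middle
- pen: bystander: white and black pen, 135 mm long, lying near the front edge; origin under its middle, y along its length

How it is judged (in metres and radians):
On the way, in this order (a step that is already met when the one before it is completed fails the run):
1. the grey board lies squarely on the seat of the riser, let go (horizontal distance between grey_board and seat below 0.012 m and angle between the x axis of grey_board and the x axis of riser, either way round below 0.17 rad and z of grey_board in the frame of seat between 0.007 and 0.013 m and angle between the z axis of grey_board and the z axis of riser, either way round below 0.06 rad and contact force between the fingers and grey_board below 0.1 N), for 0.2 s.
2. a board from the rack lies flat on the trolley top, let go (((angle between the x axis of yellow_board and the z axis of riser, either way round below 0.06 rad and height (world z) of yellow_board below 0.01 m and linear speed of yellow_board below 0.02 m/s and contact force between the fingers and yellow_board below 0.1 N) or (angle between the x axis of white_board and the z axis of riser, either way round below 0.06 rad and height (world z) of white_board below 0.014 m and linear speed of white_board below 0.02 m/s and contact force between the fingers and white_board below 0.1 N) or (angle between the x axis of blue_board and the z axis of riser, either way round below 0.06 rad and height (world z) of blue_board below 0.018 m and linear speed of blue_board below 0.02 m/s and contact force between the fingers and blue_board below 0.1 N))), for 0.2 s.
At the end, for the whole second after the job is handed in: Grey board flat on the riser seat, one rack board flat on it, both within 12 mm of the seat middle and 10 degrees of square, at rest; stack top within the green band (6 mm either side of its middle); the other two boards standing on edge in the rack (horizontal distance between grey_board and seat below 0.012 m and angle between the x axis of grey_board and the x axis of riser, either way round below 0.17 rad and z of grey_board in the frame of seat between 0.007 and 0.013 m and angle between the z axis of grey_board and the z axis of riser, either way round below 0.06 rad and ((horizontal distance between yellow_board and seat below 0.012 m and angle between the y axis of yellow_board and the x axis of riser, either way round below 0.17 rad and z of yellow_board in the frame of gauge_band between -0.013 and -0.001 m and z of yellow_board in the frame of seat between 0.024 and 0.03 m and angle between the x axis of yellow_board and the z axis of riser, either way round below 0.06 rad and linear speed of yellow_board below 0.01 m/s and angle between each of white_board, blue_board's own z axis and vertical below 0.1 rad and horizontal distance between each of white_board, blue_board and rack below 0.085 m and z of white_board in the frame of rack between 0.03 and 0.036 m and z of blue_board in the frame of rack between 0.03 and 0.036 m) or (horizontal distance between white_board and seat below 0.012 m and angle between the y axis of white_board and the x axis of riser, either way round below 0.17 rad and z of white_board in the frame of gauge_band between -0.017 and -0.005 m and z of white_board in the frame of seat between 0.028 and 0.034 m and angle between the x axis of white_board and the z axis of riser, either way round below 0.06 rad and linear speed of white_board below 0.01 m/s and angle between each of yellow_board, blue_board's own z axis and vertical below 0.1 rad and horizontal distance between each of yellow_board, blue_board and rack below 0.085 m and z of yellow_board in the frame of rack between 0.03 and 0.036 m and z of blue_board in the frame of rack between 0.03 and 0.036 m) or (horizontal distance between blue_board and seat below 0.012 m and angle between the y axis of blue_board and the x axis of riser, either way round below 0.17 rad and z of blue_board in the frame of gauge_band between -0.021 and -0.009 m and z of blue_board in the frame of seat between 0.032 and 0.038 m and angle between the x axis of blue_board and the z axis of riser, either way round below 0.06 rad and linear speed of blue_board below 0.01 m/s and angle between each of yellow_board, white_board's own z axis and vertical below 0.1 rad and horizontal distance between each of yellow_board, white_board and rack below 0.085 m and z of yellow_board in the frame of rack between 0.03 and 0.036 m and z of white_board in the frame of rack between 0.03 and 0.036 m))); the robot touches nothing.
It fails at once if the gauge carriage is shifted by more than 3 mm (distance of gauge_band from where it was at the start of the episode above 0.003 m).
It fails at once if the tape is pushed more than 20 mm (distance of tape from where it was at the start of the episode above 0.02 m).
It fails at once if the timer is pushed more than 20 mm (distance of timer from where it was at the start of the episode above 0.02 m).
It fails at once if the pen is pushed more than 20 mm (distance of pen from where it was at the start of the episode above 0.02 m).
It also fails if it takes over 69 s, if anything falls off the work surface, if the arm or the gripper's body presses on something with over 40 N, if the wrist force passes 120 N, or if a joint passes its speed limit or range.

## Working session

There is one attempt and no reset: what is moved stays moved. The work goes in short steps, Python scripts to look and compute and a tool call to move; the robot and the scene stay as the last step left them, time stands still between calls to the robot, and variables do not carry over. Pictures are saved under pics/ and viewed, about 8 in all and at most 12, crops included, and the job is handed in when it is done.

Besides the shell and the picture viewer there is one more tool, called after "Request:" by a JSON object that holds its "method" and its "body", one argument or row to a line. carry_out: Moves the arm, as the interface text tells. Its arguments: {"type":"object","properties":{"increments":{"type":"array","items":{"type":"array"}},"force":{"type":"number"}},"required":["increments"]}

```bash
ls; mkdir -p pics; cat > h.py <<'E'
import numpy as np, cv2
from scipy.spatial.transform import Rotation as R
from workcell import env
def cloud(f, st=None):
    z=f['z_map'].astype(float); K=f['camera_matrix']
    v,u=np.indices(z.shape)
    P=np.stack([(u-K[0,2])/K[0,0]*z,(v-K[1,2])/K[1,1]*z,z],-1)
    if 'hand_eye' in f:
        H=np.array(f['hand_eye']); P=P@H[:3,:3].T+H[:3,3]
        W=R.from_euler('xyz',st['ee_rot'],degrees=True).as_matrix()
        P=P@W.T+np.array(st['ee_pos'])
    else:
        M=cv2.Rodrigues(np.array(f['rvec'],float))[0]; P=(P-np.array(f['tvec']).ravel())@M
    P[z==0]=np.nan
    return P
E
python3 - <<'E'
from h import *
print(env.state())
for n in ('scene','top'):
    f=env.grab_frame(n); np.savez(n+'.npz',**f); cv2.imwrite(f'pics/{n}0.png',f['frame'])
    P=cloud(f); print(n,np.nanmin(P,(0,1)),np.nanmax(P,(0,1)),np.nanmedian(P[...,2]))
E
```

```text
pics
{'time_s': 0.0, 'qpos': array([ 7.21925214e+01,  1.83514159e+01,  8.97076767e+01, -2.61308985e-04,
        7.20444379e+01, -1.14643775e+00]), 'qvel': array([ 0.00465724, -0.10770705, -0.09294463,  0.03678261,  0.04530468,
        0.05206314]), 'effort': array([-3.50587070e-03, -4.12458837e+01, -2.31970042e+01,  7.23583787e-02,
        4.56637423e-02, -1.46686170e-04]), 'ee_pos': array([164.80871946, 550.69077011, 403.91363133]), 'ee_rot': array([-89.99817697,   0.10351474,  73.33904158]), 'force': array([-0.49521088,  0.29880732,  0.05595098]), 'torque': array([0.05986141, 0.01351222, 0.02262657]), 'gripper_width': 91.05868520945184}
scene [ -39.80954348 -569.52062606 -878.42974087] [ 976.01030663 1823.96013726  390.03438206] -33.01691252991861
top [ -305.96507501 -1057.38476332  -884.71796154] [ 975.22369946 1116.87609855  228.22002889] -414.95901471014247
```

View pics/top0.png

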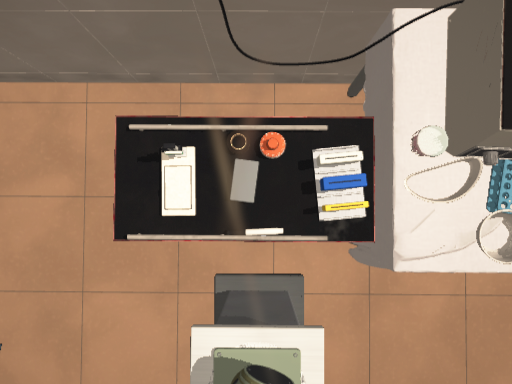

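View pics/scene0.png

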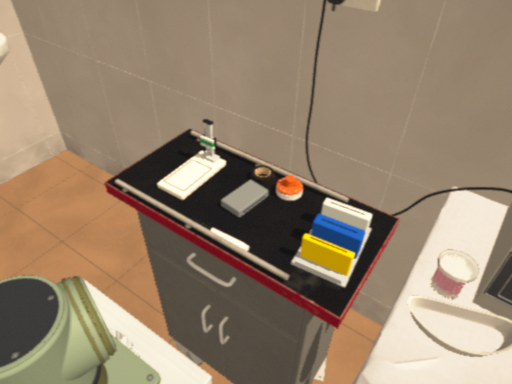

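The top view shows the riser at left (178,182) with the gauge at its far end, and the grey board at (244,181). The rack is at right, with white, blue and yellow boards at (340,157), (344,181) and (345,206). The pen is at the front edge, and the tape and timer are behind. In the scene view the green band is at about (207,141).

```bash
python3 - <<'E'
from h import *
for n in ('top','scene'):
    f=dict(np.load(n+'.npz')); P=cloud(f); B=f['frame']; hsv=cv2.cvtColor(B,cv2.COLOR_BGR2HSV)
    H,S,V=[hsv[...,i].astype(int) for i in range(3)]; x,y,z=P[...,0],P[...,1],P[...,2]
    roi=(x>200)&(x<900)&(abs(y)<600)&(z>-20)&(z<200)
    print(n,'table z',np.nanmedian(z[roi&(V<40)&(abs(z)<15)]))
    def rep(name,m,zr=None):
        m=roi&m
        if zr: m&=(z>zr[0])&(z<zr[1])
        k,l,s,_=cv2.connectedComponentsWithStats(m.astype(np.uint8))
        if k<2: print(name,'none');return
        i=1+np.argmax(s[1:,4]); q=P[l==i]
        r=cv2.minAreaRect(q[:,:2].astype(np.float32))
        print(name,s[i,4],np.round(np.median(q,0),1),'rect',np.round(r[0],1),np.round(r[1],1),round(r[2],1),'z',np.round(np.percentile(q[:,2],[2,98]),1))
    rep('grey',(S<60)&(V>70)&(V<190),(14,26))
    rep('blue',(H>100)&(H<130)&(S>120),(52,70)); rep('yellow',(H>20)&(H<35)&(S>120),(52,70))
    rep('white',(S<50)&(V>170),(52,70)); rep('riser',(S<60)&(V>100)&(y>100),(8,20))
    rep('green',(H>40)&(H<90)&(S>80)); rep('gauge',(y>100),(70,140)); rep('timer',(H<18)&(S>150),(20,60))
    rep('pen',(S<50)&(V>170),(5,13)); rep('tape',(V<250),(15,23)); rep('rack',(S<60)&(V>100)&(y<-50),(-2,9))
E
```

```text
top table z -0.35681166091465544
grey 1010 [500.4  32.5  19.6] rect [500.7  32.9] [ 58. 100.] 83.3 z [15.3 24.3]
blue 528 [ 496.8 -197.1   61.7] rect [ 496.4 -198. ] [ 28.6 100.6] 6.9 z [56.8 65.9]
yellow 243 [ 440.5 -201.7   61.4] rect [ 441.1 -202.6] [ 12.7 100.4] 6.3 z [56.6 65.5]
white 396 [ 552.2 -190.    61.5] rect [ 553.  -189.5] [22.3 98.8] 6.2 z [55.3 65.3]
riser 2024 [490.6 189.1  13.8] rect [499.  191.2] [164.5  80.2] 1.3 z [ 9.5 18.1]
green none
gauge 166 [565.8 191.7  80.3] rect [564.7 196.5] [17.9 45.6] 5.5 z [ 70.9 125.5]
timer 422 [585.6 -33.1  25.3] rect [586.6 -32.6] [55.9 56.1] 24.2 z [20.5 46.1]
pen 85 [499.7 203.3  11.7] rect [495.9 202.1] [37.8 62.5] 60.8 z [ 9.  12.9]
tape 1088 [626.3  57.2  18.7] rect [600.4  72.6] [473.2  66.9] 89.8 z [15.2 22.7]
rack 1697 [ 476.8 -190.3    3.7] rect [ 497.  -194.9] [172.2 113.6] 5.9 z [-0.7  8. ]
scene table z -0.613497179239979
grey 799 [493.3  31.4  19.3] rect [497.4  33.2] [ 58.8 101.4] 83.6 z [14.9 21.7]
blue 691 [ 489.8 -199.9   61.3] rect [ 493.4 -197.7] [30.8 99.6] 5.3 z [53.3 63.7]
yellow 459 [ 436.1 -204.3   60.7] rect [ 438.9 -202.2] [16.1 98.9] 5.6 z [52.4 63.7]
white 291 [ 547.9 -191.8   61.5] rect [ 549.9 -190.4] [23.6 97. ] 4.1 z [59.  63.5]
riser 1242 [482.5 185.1  13.3] rect [496.2 190.8] [164.1  79.9] 1.0 z [ 9.5 15.9]
green 54 [555.6 186.4  65.6] rect [555. 191.] [14.3 37.9] 19.6 z [59.3 71.8]
gauge 229 [563.1 190.2  89.2] rect [562.7 193.7] [19.1 39.7] 4.0 z [ 70.5 122.9]
timer 353 [575.8 -38.2  24.5] rect [581.3 -34.8] [55.4 57.3] 27.5 z [20.7 44.6]
pen 177 [500.7 153.6  11.1] rect [496.6 163.5] [161.3  26.5] 1.9 z [ 5.4 12.9]
tape 954 [361.1  29.8  18.7] rect [366.9  73. ] [ 22.4 475.4] 0.3 z [15.3 21.2]
rack 933 [ 596.3 -420.6    1.8] rect [ 598.4 -419.7] [75.7 74.7] 15.6 z [-0.5  3.9]
```

```bash
cat > p.py <<'E'
import sys; from h import *
# p.py x y z yaw : shift and turn to a TCP target, tool down
x,y,z,yaw=map(float,sys.argv[1:5]); s=env.state()
W=R.from_euler('xyz',s['ee_rot'],degrees=True); T=R.from_euler('xyz',[-90,0,yaw],degrees=True)
print('turn',np.round((W.inv()*T).as_rotvec(),4),'shift',np.round(W.inv().apply(np.array([x,y,z])-s['ee_pos']),1))
E
python3 p.py 499 33 330 83.5; python3 -c "
from h import *
f=env.grab_frame('wrist');print(f['hand_eye'],f['camera_matrix'])"
```

```text
turn [-1.000e-04 -1.773e-01 -1.600e-03] shift [-400.1   74.6 -468.6]
[[ 9.99999358e-01  1.13229743e-03  3.55625920e-05  6.09008905e-01]
 [ 2.87056113e-04 -2.83634007e-01  9.58932567e-01  1.96435497e+01]
 [ 1.09588364e-03 -9.58931941e-01 -2.83634150e-01  8.07244574e+01]
 [ 0.00000000e+00  0.00000000e+00  0.00000000e+00  1.00000000e+00]] [[283.53961792   0.         257.17343126]
 [  0.         283.53961792 185.40045055]
 [  0.           0.           1.        ]]
```

Request:
{"method": "carry_out", "body": {
  "increments": [
    [[0, -0.177, 0], [-200, 37, -234], 0],
    [[0, -0.177, 0], [-200, 37, -234], 0],
    [[0, -0.177, 0], [-200, 37, -234], 0],
    [[0, -0.177, 0], [-200, 37, -234], 0],
    [[0, -0.177, 0], [-200, 37, -234], 0],
    [[0, -0.177, 0], [-200, 37, -234], 0],
    [[0, -0.177, 0], [-200, 37, -234], 0],
    [[0, -0.177, 0], [-200, 37, -234], 0]
  ]
}}

```text
time_s: 0.82
ee_pos: [332.7, 288.7, 367.1]
ee_rot: [-90.0, 0.1, 83.3]
force: [0.4, 0.1, -0.2]
gripper_width: 90.8
```

```bash
python3 p.py 499 33 330 83.5; python3 -c "
from h import *
print(env.state()['qpos'])"
```

```text
turn [-0.0001 -0.0027 -0.0025] shift [-234.7   37.6 -194.8]
[ 3.94882511e+01  7.97725570e+00  1.09450631e+02 -1.05497119e-01
  6.26796361e+01 -4.38090473e+01]
```

Request:
{"method": "carry_out", "body": {
  "increments": [
    [[0, -0.003, 0.002], [-235, 38, -195], 0],
    [[0, -0.003, 0.002], [-235, 38, -195], 0],
    [[0, -0.003, 0.002], [-235, 38, -195], 0],
    [[0, -0.003, 0.002], [-235, 38, -195], 0],
    [[0, -0.003, 0.002], [-235, 38, -195], 0],
    [[0, -0.003, 0.002], [-235, 38, -195], 0],
    [[0, -0.003, 0.002], [-235, 38, -195], 0],
    [[0, -0.003, 0.002], [-235, 38, -195], 0],
    [[0, -0.003, 0.002], [-235, 38, -195], 0]
  ]
}}

```text
time_s: 1.57
ee_pos: [500.4, 33.7, 328.9]
ee_rot: [-90.0, 0.2, 83.4]
force: [-0.7, 0.7, -0.1]
gripper_width: 91.2
```

```bash
python3 - <<'E'
from h import *
s=env.state(); f=env.grab_frame('wrist'); P=cloud(f,s); cv2.imwrite('pics/w1.png',f['frame']); print(s['ee_pos'],s['ee_rot'])
z=P[...,2]; print('range',np.nanmin(P,(0,1)),np.nanmax(P,(0,1)))
S=cv2.cvtColor(f['frame'],cv2.COLOR_BGR2HSV)
m=(S[...,1]<60)&(S[...,2]>70)&(z>13)&(z<26)&(abs(P[...,0]-499)<80)&(abs(P[...,1]-33)<70)
m=cv2.morphologyEx(m.astype(np.uint8),cv2.MORPH_OPEN,np.ones((3,3)))>0
q=P[m]; print(len(q),np.median(q,0),cv2.minAreaRect(q[:,:2].astype(np.float32)))
E
python3 p.py 499 33 193 83.5
```

```text
[500.39883688  33.67819702 328.8908341 ] [-89.99574768   0.1618532   83.39614484]
range [ -35.61962193 -881.10028015 -867.72787022] [971.27813833 915.01673921 266.79548849]
4904 [494.99139604  34.92784233  20.25698128] ((498.9245300292969, 34.5014762878418), (57.91607666015625, 98.95558166503906), 83.44207763671875)
turn [-0.0014 -0.0007 -0.0019] shift [ -2.  136.1  -0.2]
```

View pics/w1.png

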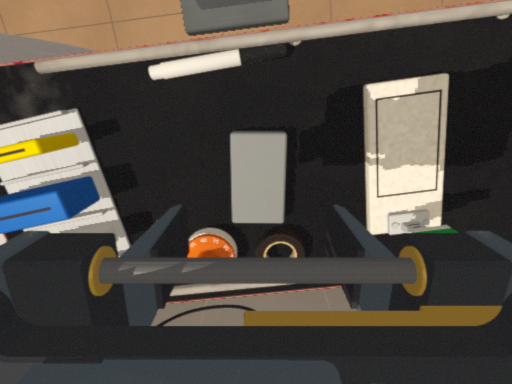

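The wrist view shows the grey board at (259,177) centred between the fingers. The seat outline is at (408,143), and the measured size and angle of the board match. I'll descend and grip.

Request:
{"method": "carry_out", "body": {
  "increments": [
    [[0, 0, 0], [1, 40, 0], 0],
    [[0, 0, 0], [1, 80, 0], 0],
    [[0, 0, 0], [1, 105, 0], 0],
    [[0, 0, 0], [1, 122, 0], 0],
    [[0, 0, 0], [1, 132, 0], 0],
    [[0, 0, 0], [1, 135, 0], 0],
    [[0, 0, 0], [1, 135, 0], 0.5],
    [[0, 0, 0], [1, 135, 0], 0.5],
    [[0, 0, 0], [1, 135, 0], 0.5],
    [[0, 0, 0], [1, 135, 0], 0.5]
  ],
  "force": 20
}}

```text
time_s: 2.45
ee_pos: [499.2, 37.4, 195.9]
ee_rot: [-90.1, 0.1, 83.7]
force: [1.3, 0.3, 0.7]
gripper_width: 67.3
```

Request:
{"method": "carry_out", "body": {
  "increments": [
    [[0, 0, 0], [0, 0, 0], 0.5],
    [[0, 0, 0], [0, 0, 0], 0.5],
    [[0, 0, 0], [0, -15, 0], 0.5],
    [[0, 0, 0], [0, -45, 0], 0.5],
    [[0, 0, 0], [0, -80, 0], 0.5],
    [[0, 0, 0], [0, -80, 0], 0.5],
    [[0, 0, 0], [0, -80, 0], 0.5]
  ]
}}

```text
time_s: 3.03
ee_pos: [499.2, 37.4, 276.5]
ee_rot: [-90.3, 0.1, 83.6]
force: [-0.7, -0.3, -1.9]
gripper_width: 57.9
```

```bash
python3 - <<'E'
from h import *
s=env.state(); f=env.grab_frame('wrist'); P=cloud(f,s); cv2.imwrite('pics/w2.png',f['frame']); print(s['ee_pos'],s['ee_rot'],s['gripper_width'])
z=P[...,2]
S=cv2.cvtColor(f['frame'],cv2.COLOR_BGR2HSV)
def rep(n,m):
    k,l,st,_=cv2.connectedComponentsWithStats(m.astype(np.uint8)); i=1+np.argmax(st[1:,4]); q=P[l==i]
    print(n,len(q),np.median(q,0),cv2.minAreaRect(q[:,:2].astype(np.float32)))
b=(S[...,1]<60)&(S[...,2]>60)
rep('grey',b&(z>85)&(z<112)&(abs(P[...,1]-34)<35)&(P[...,0]<560))
rep('riser',b&(z>9)&(z<19)&(P[...,1]>130)&(P[...,1]<260))
E
```

```text
[499.24553481  37.41165949 276.46070474] [-9.02581302e+01  6.13480164e-02  8.36404040e+01] 57.89317726207975
grey 9755 [477.66652656  39.94667654 101.10420369] ((481.17822265625, 39.47843551635742), (58.89374542236328, 62.34210205078125), 84.18431854248047)
riser 14821 [477.71281312 191.610328    14.33250678] ((497.3288879394531, 192.65380859375), (163.91111755371094, 80.90499877929688), 1.1289541721343994)
```

```bash
python3 p.py 482 192 276.5 91.15
```

```text
turn [ 0.0005 -0.131  -0.0018] shift [151.8  -1.9  33.6]
```

Request:
{"method": "carry_out", "body": {
  "increments": [
    [[0, -0.03, 0], [30, 0, 7], 0.5],
    [[0, -0.06, 0], [65, 0, 15], 0.5],
    [[0, -0.1, 0], [105, 0, 23], 0.5],
    [[0, -0.131, -0.002], [135, 0, 30], 0.5],
    [[0, -0.131, -0.002], [152, 0, 33.5], 0.5],
    [[0, -0.131, -0.002], [152, 0, 33.5], 0.5],
    [[0, -0.131, -0.002], [152, 0, 33.5], 0.5],
    [[0, -0.131, -0.002], [152, 0, 33.5], 0.5]
  ]
}}

```text
time_s: 3.75
ee_pos: [482.0, 191.5, 273.2]
ee_rot: [-89.8, 0.1, 91.2]
force: [-0.1, 0.2, -1.4]
gripper_width: 57.8
```

```bash
python3 p.py 482 192 210.5 91.15
```

```text
turn [-0.0029  0.0001 -0.0013] shift [ 0.5 62.7 -0.2]
```

Request:
{"method": "carry_out", "body": {
  "increments": [
    [[-0.003, 0, 0], [0, 20, 0], 0.5],
    [[-0.003, 0, 0], [0, 40, 0], 0.5],
    [[-0.003, 0, 0], [0, 54, 0], 0.5],
    [[-0.003, 0, 0], [0, 60, 0], 0.5],
    [[-0.003, 0, 0], [0, 63, 0], 0.5],
    [[-0.003, 0, 0], [0, 63, 0], 0.5],
    [[-0.003, 0, 0], [0, 63, 0], 0.5]
  ]
}}

```text
time_s: 4.33
ee_pos: [482.8, 191.9, 212.0]
ee_rot: [-90.2, -0.0, 91.1]
force: [1.4, -0.4, -1.4]
gripper_width: 57.7
```

Request:
{"method": "carry_out", "body": {
  "increments": [
    [[0, 0, 0], [0, 1, 0], 0.5],
    [[0, 0, 0], [0, 2, 0], 0.5],
    [[0, 0, 0], [0, 2, 0], 0.5],
    [[0, 0, 0], [0, 2, 0], 0.3],
    [[0, 0, 0], [0, 2, 0], 0.1],
    [[0, 0, 0], [0, 2, 0], 0.1],
    [[0, 0, 0], [0, 2, 0], 0.1],
    [[0, 0, 0], [0, 2, 0], 0.1],
    [[0, 0, 0], [0, -35, 0], 0.1],
    [[0, 0, 0], [0, -75, 0], 0.1]
  ]
}}

```text
time_s: 5.17
ee_pos: [481.3, 191.9, 285.0]
ee_rot: [-89.8, 0.1, 91.2]
force: [-0.1, 0.9, -0.6]
gripper_width: 82.1
```

Request:
{"method": "carry_out", "body": {
  "increments": [
    [[0, 0, 0], [0, -40, 0], 0.1],
    [[0, 0, 0], [0, -75, 0], 0.1],
    [[0, 0, 0], [0, -75, 0], 0.5],
    [[0, 0, 0], [0, -75, 0], 0.5]
  ]
}}

```text
time_s: 5.5
ee_pos: [482.1, 192.3, 363.6]
ee_rot: [-90.5, -0.1, 91.2]
force: [-1.0, 0.2, 0.3]
gripper_width: 71.8
```

```bash
python3 - <<'E'
from h import *
s=env.state(); print(s['ee_pos'],s['ee_rot'],s['gripper_width'])
for n in ('wrist','scene'):
    s=env.state(); f=env.grab_frame(n); P=cloud(f,s)
    B=f['frame']
    if n=='scene': B=cv2.resize(B[90:320,130:420],None,fx=2.6,fy=2.6)
    cv2.imwrite('pics/'+n+'3.png',B)
    z=P[...,2]; S=cv2.cvtColor(f['frame'],cv2.COLOR_BGR2HSV)
    def rep(nm,m):
        k,l,st,_=cv2.connectedComponentsWithStats(m.astype(np.uint8)); i=1+np.argmax(st[1:,4]); q=P[l==i]
        print(n,nm,len(q),np.median(q,0),cv2.minAreaRect(q[:,:2].astype(np.float32)))
    b=(S[...,1]<60)&(S[...,2]>60)&(P[...,1]>130)&(P[...,1]<260)&(P[...,0]<560)
    rep('grey',b&(z>29)&(z<40)); rep('riser',b&(z>9)&(z<19))
    g=(S[...,0]>40)&(S[...,0]<90)&(S[...,1]>80)&(P[...,1]>130)&(P[...,1]<260)&(z>0)&(z<120)
    if g.sum()>5: print('green',g.sum(),np.percentile(P[g],[5,50,95],axis=0).round(1))
E
python3 p.py 497 -197.7 330 6
```

```text
[482.12465407 192.31645365 363.63620385] [-90.45303271  -0.10385205  91.16537037] 71.81921964580998
wrist grey 4320 [478.95959365 193.3067832   34.28559618] ((482.541015625, 193.42214965820312), (97.9462890625, 58.09181213378906), 1.3780951499938965)
wrist riser 3320 [469.58557464 191.06694453  14.25806614] ((487.9776611328125, 192.837890625), (144.74618530273438, 80.0916748046875), 1.1262781620025635)
green 184 [[555.8 175.6  60.9]
 [556.5 193.8  66.1]
 [557.2 211.5  71. ]]
scene grey 655 [476.73535719 189.26670991  33.24061969] ((480.3707275390625, 191.36148071289062), (100.77870178222656, 60.34437942504883), 0.35721349716186523)
scene riser 378 [452.55031429 161.80844798  13.01458592] ((486.8406982421875, 188.96730041503906), (77.79275512695312, 145.85842895507812), 89.92213439941406)
green 54 [[553.6 172.3  58.8]
 [555.8 187.3  65.4]
 [565.9 210.1  71.2]]
turn [1.3000e-03 1.4863e+00 3.0000e-04] shift [-389.9   30.7   -7.6]
```

View pics/wrist3.png

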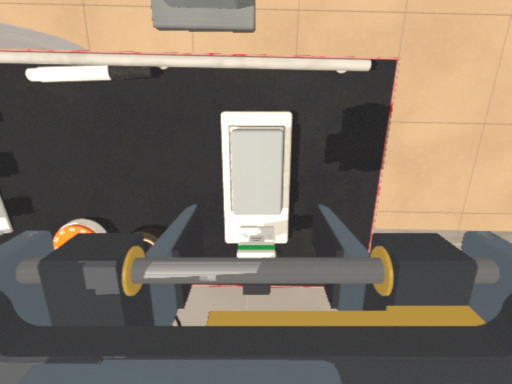

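The wrist view shows the grey board inside the seat outline at (257,170). It measures about 1.3 mm from the seat middle and 0.3° off square. The green band middle is at z ≈ 66 in both views, so the 30 mm blue board fits (stack top 64 against 60–72). White would reach only 56. Next is the blue board.

Request:
{"method": "carry_out", "body": {
  "increments": [
    [[0, 0.12, 0], [-40, 0, 0], 0.47],
    [[0, 0.24, 0], [-80, 0, 0], 0.47],
    [[0, 0.36, 0], [-120, 0, 0], 0.47],
    [[0, 0.48, 0], [-160, 0, 0], 0.47],
    [[0, 0.6, 0], [-200, 0, -2], 0.47],
    [[0, 0.72, 0], [-240, 0, -4], 0.47],
    [[0, 0.84, 0], [-280, 0, -6], 0.47],
    [[0, 0.96, 0], [-320, 10, -7], 0.47],
    [[0, 1.08, 0], [-360, 20, -7], 0.47],
    [[0, 1.2, 0], [-390, 30, -8], 0.47]
  ]
}}

```text
time_s: 6.43
ee_pos: [497.1, -200.3, 328.9]
ee_rot: [-89.9, 0.0, 22.0]
force: [0.1, 0.9, 0.0]
gripper_width: 48.3
```

Request:
{"method": "carry_out", "body": {
  "increments": [
    [[0, 0.12, 0], [0, 0, 0], 0.47],
    [[0, 0.24, 0], [0, 0, 0], 0.47],
    [[0, 0.286, 0], [0, 0, 0], 0.47],
    [[0, 0.286, 0], [0, 0, 0], 0.47],
    [[0, 0.286, 0], [0, 0, 0], 0.47],
    [[0, 0.286, 0], [0, 0, 0], 0.47]
  ]
}}

```text
time_s: 6.93
ee_pos: [497.7, -197.4, 330.4]
ee_rot: [-89.9, -0.1, 6.1]
force: [0.2, 0.3, 0.3]
gripper_width: 48.5
```

```bash
python3 - <<'E'
from h import *
s=env.state(); f=env.grab_frame('wrist'); P=cloud(f,s); cv2.imwrite('pics/w4.png',f['frame']); print(s['ee_pos'],s['ee_rot'],s['gripper_width'],s['qpos'])
S=cv2.cvtColor(f['frame'],cv2.COLOR_BGR2HSV); z=P[...,2]
for n,m in (('blue',(S[...,0]>100)&(S[...,0]<130)&(S[...,1]>120)),('yellow',(S[...,0]>20)&(S[...,0]<35)&(S[...,1]>120)),('white',(S[...,1]<50)&(S[...,2]>150)&(P[...,0]>500))):
    m=m&(z>58)&(z<66)&(P[...,1]<-100)&(P[...,1]>-300)&(P[...,0]<620); m=cv2.morphologyEx(m.astype(np.uint8),cv2.MORPH_OPEN,np.ones((3,3)))>0; q=P[m]
    if len(q)>5: print(n,len(q),np.median(q,0),cv2.minAreaRect(q[:,:2].astype(np.float32)))
E
python3 p.py 497 -197.7 223 6
```

```text
[ 497.70817174 -197.35063255  330.35435486] [-8.99474668e+01 -5.19001952e-02  6.09689178e+00] 48.47593621842352 [-2.28792468e+01  1.81884474e+01  1.01318237e+02  8.17121670e-02
  6.04733862e+01 -2.90164200e+01]
blue 3025 [ 496.06679329 -191.7479142    62.31699379] ((496.7347412109375, -196.32369995117188), (29.291080474853516, 99.05169677734375), 6.2692952156066895)
yellow 1161 [ 440.11468321 -186.42428982   62.17551635] ((440.050537109375, -192.62347412109375), (14.357641220092773, 81.37468719482422), 5.98837423324585)
white 1753 [ 550.36745408 -172.69626039   62.20596754] ((551.259033203125, -181.3572540283203), (22.31055450439453, 84.79454040527344), 5.8923563957214355)
turn [-0.0006  0.0015  0.0015] shift [ -1.  107.7  -0.4]
```

View pics/w4.png

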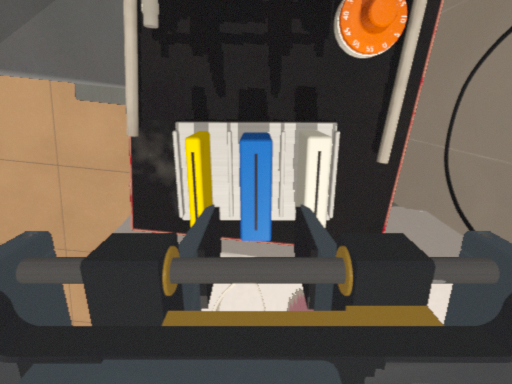

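The wrist view shows blue at (256,185) between the fingers, with yellow at (198,180) and white at (317,180) on either side. I'll descend and grip.

Request:
{"method": "carry_out", "body": {
  "increments": [
    [[0, 0, 0], [-1, 35, 1], 0.47],
    [[0, 0, 0], [-1, 55, 1], 0.47],
    [[0, 0, 0], [-1, 75, 1], 0.47],
    [[0, 0, 0], [-1, 92, 1], 0.47],
    [[0, 0, 0], [-1, 102, 1], 0.47],
    [[0, 0, 0], [-1, 107, 1], 0.47],
    [[0, 0, 0], [-1, 107, 1], 0.47],
    [[0, 0, 0], [-1, 107, 1], 0.8],
    [[0, 0, 0], [-1, 107, 1], 0.8],
    [[0, 0, 0], [-1, 107, 1], 0.8]
  ],
  "force": 25
}}

```text
time_s: 7.82
ee_pos: [497.4, -196.8, 225.4]
ee_rot: [-90.1, -0.3, 6.0]
force: [-0.8, 0.1, 0.3]
gripper_width: 31.4
```

Request:
{"method": "carry_out", "body": {
  "increments": [
    [[0, 0, 0], [0, 0, 0], 0.8],
    [[0, 0, 0], [0, 0, 0], 0.8],
    [[0, 0, 0], [0, -10, 0], 0.8],
    [[0, 0, 0], [0, -30, 0], 0.8],
    [[0, 0, 0], [0, -60, 0], 0.8],
    [[0, 0, 0], [0, -95, 0], 0.8],
    [[0, 0, 0], [0, -100, 0], 0.8],
    [[0, 0, 0], [0, -100, 0], 0.8]
  ]
}}

```text
time_s: 8.48
ee_pos: [497.3, -196.9, 327.3]
ee_rot: [-90.2, -0.5, 6.0]
force: [-0.3, -0.1, -2.2]
gripper_width: 29.8
```

```bash
python3 p.py 482 -15 319 91.15
```

```text
turn [ 0.0088 -1.4859  0.0045] shift [  3.8   7.8 182.5]
```

Request:
{"method": "carry_out", "body": {
  "increments": [
    [[0, -0.1, 0], [0, 0, 20], 0.8],
    [[0, -0.22, 0], [0, 0, 40], 0.8],
    [[0, -0.34, 0], [0, 0, 60], 0.8],
    [[0, -0.46, 0], [0, 0, 80], 0.8],
    [[0, -0.58, 0], [1, 0, 100], 0.8],
    [[0, -0.7, 0], [2, 0, 120], 0.8],
    [[0, -0.82, 0], [3, 0, 140], 0.8],
    [[0, -0.94, 0], [4, 0, 160], 0.8],
    [[0, -1.06, 0], [4, 0, 175], 0.8],
    [[0, -1.18, 0], [4, 0, 182.5], 0.8]
  ]
}}

```text
time_s: 9.32
ee_pos: [480.6, -13.1, 322.7]
ee_rot: [-89.9, -0.0, 74.0]
force: [0.2, 0.2, -0.6]
gripper_width: 29.9
```

```bash
python3 p.py 482 -15 240 91.15
```

```text
turn [-0.0014 -0.2986  0.0009] shift [-1.5 82.6 -2. ]
```

Request:
{"method": "carry_out", "body": {
  "increments": [
    [[0, -0.11, 0], [-1, 5, -1], 0.8],
    [[0, -0.21, 0], [-1, 15, -1], 0.8],
    [[0, -0.28, 0], [-1, 35, -1], 0.8],
    [[0, -0.298, 0], [-1, 58, -1], 0.8],
    [[0, -0.298, 0], [-1, 73, -1], 0.8],
    [[0, -0.298, 0], [-1, 82, -1], 0.8],
    [[0, -0.298, 0], [-1, 82, -1], 0.8],
    [[0, -0.298, 0], [-1, 82, -1], 0.8],
    [[0, -0.298, 0], [-1, 82, -1], 0.8]
  ]
}}

```text
time_s: 10.07
ee_pos: [482.9, -16.0, 242.9]
ee_rot: [-90.2, -0.0, 90.7]
force: [0.3, 0.5, -1.5]
gripper_width: 29.8
```

```bash
python3 p.py 482 -15 221.5 91.15
```

```text
turn [ 0.0039 -0.0079  0.    ] shift [ 1.  21.4  1. ]
```

Request:
{"method": "carry_out", "body": {
  "increments": [
    [[0.003, -0.007, 0], [0, 8, 0], 0.8],
    [[0.003, -0.007, 0], [0, 14, 0], 0.8],
    [[0.003, -0.007, 0], [0, 17, 0], 0.8],
    [[0.003, -0.007, 0], [0, 19, 0], 0.8],
    [[0.003, -0.007, 0], [0, 20, 0], 0.8],
    [[0.003, -0.007, 0], [0, 20, 0], 0.8],
    [[0.003, -0.007, 0], [0, 20, 0], 0.8]
  ]
}}

```text
time_s: 10.65
ee_pos: [482.7, -16.0, 222.5]
ee_rot: [-90.0, -0.0, 91.1]
force: [0.2, -0.8, -2.5]
gripper_width: 29.9
```

Request:
{"method": "carry_out", "body": {
  "increments": [
    [[0, 0, 0], [0, 1, 0], 0.8],
    [[0, 0, 0], [0, 2, 0], 0.8],
    [[0, 0, 0], [0, 2, 0], 0.8],
    [[0, 0, 0], [0, 2, 0], 0.8]
  ]
}}

```text
time_s: 10.98
ee_pos: [482.7, -16.0, 221.4]
ee_rot: [-90.1, 0.0, 91.1]
force: [-1.6, -0.4, 6.2]
gripper_width: 30.0
```

Request:
{"method": "carry_out", "body": {
  "increments": [
    [[0, 0, 0], [0, 1.5, 0], 0.6],
    [[0, 0, 0], [0, 1.5, 0], 0.4],
    [[0, 0, 0], [0, 1.5, 0], 0.3],
    [[0, 0, 0], [0, 1.5, 0], 0.3],
    [[0, 0, 0], [0, -10, 0], 0.3],
    [[0, 0, 0], [0, -40, 0], 0.3],
    [[0, 0, 0], [0, -80, 0], 0.3],
    [[0, 0, 0], [0, -80, 0], 1],
    [[0, 0, 0], [0, -80, 0], 1],
    [[0, 0, 0], [0, -80, 0], 1]
  ]
}}

```text
time_s: 11.82
ee_pos: [482.3, -16.0, 300.2]
ee_rot: [-90.0, -0.0, 91.1]
force: [0.4, 0.3, -0.2]
gripper_width: 46.9
```

```bash
python3 - <<'E'
from h import *
s=env.state(); f=env.grab_frame('wrist'); P=cloud(f,s); print(s['ee_pos'],s['ee_rot'],s['gripper_width'])
S=cv2.cvtColor(f['frame'],cv2.COLOR_BGR2HSV); z=P[...,2]
m=(S[...,0]>100)&(S[...,0]<130)&(S[...,1]>120)&(z>0)&(z<70)&(abs(P[...,1]+15)<90); m=cv2.morphologyEx(m.astype(np.uint8),cv2.MORPH_OPEN,np.ones((3,3)))>0
q=P[m&(z>50)]; print(m.sum(),len(q),np.median(q,0),cv2.minAreaRect(q[:,:2].astype(np.float32)))
E
python3 p.py 482 -75 236 91.15
```

```text
[482.2778818  -15.96942203 300.1527081 ] [-8.99711991e+01 -9.25489428e-03  9.10978589e+01] 46.90931761453806
4084 3805 [477.97867121 -14.5100632   58.20698852] ((482.7884826660156, -15.12569808959961), (99.45884704589844, 30.041566848754883), 1.1731675863265991)
turn [-0.0022 -0.0009  0.0003] shift [-59.1  63.5   1.1]
```

Request:
{"method": "carry_out", "body": {
  "increments": [
    [[0, 0, 0], [-30, 0, 0], 1],
    [[0, 0, 0], [-60, 0, 0], 1],
    [[0, 0, 0], [-60, 0, 0], 1],
    [[0, 0, 0], [-60, 20, 0], 1],
    [[0, 0, 0], [-60, 45, 0], 1],
    [[0, 0, 0], [-60, 60, 0], 1],
    [[0, 0, 0], [-60, 64, 0], 1],
    [[0, 0, 0], [-60, 64, 0], 1],
    [[0, 0, 0], [-60, 64, 0], 1]
  ]
}}

```text
time_s: 12.62
ee_pos: [483.9, -75.8, 236.2]
ee_rot: [-90.0, -0.0, 91.1]
force: [0.7, -0.4, 0.2]
gripper_width: 0.1
```

Request:
{"method": "carry_out", "body": {
  "increments": [
    [[0, 0, 0], [15, 0, 0], 1],
    [[0, 0, 0], [25, 0, 0], 1],
    [[0, 0, 0], [32, 0, 0], 1],
    [[0, 0, 0], [38, 0, 0], 1],
    [[0, 0, 0], [44, 0, 0], 1],
    [[0, 0, 0], [50, 0, 0], 1],
    [[0, 0, 0], [56, 0, 0], 1],
    [[0, 0, 0], [62, 0, 0], 1],
    [[0, 0, 0], [66, 0, 0], 1]
  ]
}}

```text
time_s: 13.37
ee_pos: [482.5, -9.3, 236.4]
ee_rot: [-90.0, -0.0, 91.1]
force: [0.2, 0.2, 0.1]
gripper_width: 0.6
```

Request:
{"method": "carry_out", "body": {
  "increments": [
    [[0, 0, 0], [2, 0, 0], 1],
    [[0, 0, 0], [2, 0, 0], 1],
    [[0, 0, 0], [2, 0, 0], 1]
  ]
}}

```text
time_s: 13.62
ee_pos: [482.5, -8.0, 236.4]
ee_rot: [-90.0, -0.0, 91.1]
force: [0.6, 0.4, -0.3]
gripper_width: 0.6
```

```bash
cat > b.py <<'E'
from h import *
for n in ('top','wrist'):
    s=env.state(); f=env.grab_frame(n); P=cloud(f,s)
    S=cv2.cvtColor(f['frame'],cv2.COLOR_BGR2HSV); z=P[...,2]
    m=(S[...,0]>100)&(S[...,0]<130)&(S[...,1]>120)&(z>0)&(z<100)&(abs(P[...,1]-60)<190)&(P[...,0]<560); m=cv2.morphologyEx(m.astype(np.uint8),cv2.MORPH_OPEN,np.ones((3,3)))>0
    if m.sum()<20: print(n,'no blue'); continue
    zt=np.percentile(z[m],90); q=P[m&(z>zt-6)]
    print(n,m.sum(),len(q),'z',np.percentile(z[m],[5,50,95]).round(1),cv2.minAreaRect(q[:,:2].astype(np.float32)))
print(s['ee_pos'],s['ee_rot'],s['gripper_width'])
E
python3 b.py
```

```text
top 115 105 z [24.4 29.5 32.8] ((441.1226806640625, 21.0801944732666), (14.094107627868652, 44.59453582763672), 0.4115675091743469)
wrist 7281 6804 z [19.  30.2 31.3] ((468.84393310546875, 29.65494155883789), (73.21672821044922, 58.2978630065918), 1.1773401498794556)
[482.49744338  -8.09538988 236.3881867 ] [-8.99930733e+01 -1.02091221e-03  9.10970026e+01] 0.924356696308743
```

Request:
{"method": "carry_out", "body": {
  "increments": [
    [[0, 0, 0], [0, -30, 0], 0.5],
    [[0, 0, 0], [0, -64, 0], 0],
    [[0, 0, 0], [20, -64, 0], 0],
    [[0, 0, 0], [38, -64, 0], 0],
    [[0, 0, 0], [38, -64, 0], 0],
    [[0, 0, 0], [38, -64, 0], 0],
    [[0, 0, 0], [38, -64, 0], 0],
    [[0, 0, 0], [38, -64, 0], 0]
  ]
}}

```text
time_s: 14.38
ee_pos: [481.7, 29.3, 300.1]
ee_rot: [-89.9, 0.0, 91.1]
force: [-0.1, 0.9, -0.0]
gripper_width: 51.0
```

```bash
python3 b.py; python3 p.py 482.5 29.5 199 91.15
```

```text
top 155 142 z [25.5 29.  32.7] ((441.0990295410156, 25.7528133392334), (14.119281768798828, 53.967037200927734), 0.41703733801841736)
wrist 6574 6294 z [27.7 30.2 31.3] ((482.0792236328125, 29.902935028076172), (99.05152130126953, 58.08079528808594), 1.1591696739196777)
[481.72711033  29.32938172 300.05452612] [-8.99447568e+01  8.31612946e-03  9.10530516e+01] 55.00450716642469
turn [-0.0007 -0.0017 -0.0001] shift [ 1.000e-01  1.011e+02 -8.000e-01]
```

Request:
{"method": "carry_out", "body": {
  "increments": [
    [[0, 0, 0], [0.5, 0, 0], 0],
    [[0, 0, 0], [0.5, 0, 0], 0],
    [[0, 0, 0], [0.5, 0, 0], 0],
    [[0, 0, 0], [0.5, 0, 0], 0],
    [[0, 0, 0], [0.5, 0, 0], 0],
    [[0, 0, 0], [0.5, 25, 0], 0],
    [[0, 0, 0], [0.5, 55, 0], 0],
    [[0, 0, 0], [0.5, 80, 0], 0],
    [[0, 0, 0], [0.5, 95, 0], 0],
    [[0, 0, 0], [0.5, 101, 0], 0]
  ]
}}

```text
time_s: 15.32
ee_pos: [480.9, 30.5, 197.3]
ee_rot: [-89.7, -0.0, 91.1]
force: [0.0, 0.2, 0.2]
gripper_width: 90.9
```

Request:
{"method": "carry_out", "body": {
  "increments": [
    [[0, 0, 0], [0, 0, 0], 0],
    [[0, 0, 0], [0, 0, 0], 0.5],
    [[0, 0, 0], [0, 0, 0], 0.5],
    [[0, 0, 0], [0, 0, 0], 0.5],
    [[0, 0, 0], [0, 0, 0], 0.5],
    [[0, 0, 0], [0, 0, 0], 0.5],
    [[0, 0, 0], [0, 0, 0], 0.5],
    [[0, 0, 0], [0, 0, 0], 0.5]
  ],
  "force": 25
}}

```text
time_s: 15.98
ee_pos: [481.9, 30.5, 200.0]
ee_rot: [-90.1, 0.0, 91.1]
force: [-0.1, -0.8, 5.2]
gripper_width: 57.7
```

Request:
{"method": "carry_out", "body": {
  "increments": [
    [[0, 0, 0], [0, -15, 0], 0.5],
    [[0, 0, 0], [0, -45, 0], 0.5],
    [[0, 0, 0], [0, -80, 0], 0.5],
    [[0, 0, 0], [0, -100, 0], 0.5],
    [[0, 0, 0], [0, -100, 0], 0.5],
    [[0, 0, 0], [0, -100, 0], 0.5]
  ]
}}

```text
time_s: 16.48
ee_pos: [481.7, 30.5, 300.0]
ee_rot: [-90.1, -0.0, 91.1]
force: [0.0, 0.6, -2.0]
gripper_width: 58.0
```

```bash
python3 p.py 482.5 192.8 299 91.3
```

```text
turn [ 0.0018 -0.0035  0.0002] shift [162.2   1.   -3.9]
```

Request:
{"method": "carry_out", "body": {
  "increments": [
    [[0, 0, 0], [25, 0, 0], 0.5],
    [[0, 0, 0], [60, 0, -1], 0.5],
    [[0, 0, 0], [100, 0, -2], 0.5],
    [[0, -0.003, 0], [135, 0, -3], 0.5],
    [[0, -0.003, 0], [155, 0, -3.3], 0.5],
    [[0, -0.003, 0], [162, 0, -3.3], 0.5],
    [[0, -0.003, 0], [162, 0, -3.3], 0.5],
    [[0, -0.003, 0], [162, 0, -3.3], 0.5]
  ]
}}

```text
time_s: 17.15
ee_pos: [481.4, 192.1, 298.0]
ee_rot: [-89.8, 0.1, 91.3]
force: [-0.3, -0.5, -1.2]
gripper_width: 57.9
```

Request:
{"method": "carry_out", "body": {
  "increments": [
    [[0, 0, 0], [0, 20, 0], 0.5],
    [[0, 0, 0], [0, 40, 0], 0.5],
    [[0, 0, 0], [0, 52, 0], 0.5],
    [[0, 0, 0], [0, 58, 0], 0.5],
    [[0, 0, 0], [0, 61, 0], 0.5],
    [[0, 0, 0], [0, 61, 0], 0.5],
    [[0, 0, 0], [0, 61, 0], 0.5]
  ]
}}

```text
time_s: 17.73
ee_pos: [482.3, 192.1, 238.9]
ee_rot: [-90.0, -0.0, 91.2]
force: [0.1, -0.2, -2.1]
gripper_width: 57.5
```

```bash
python3 b.py; python3 p.py 482 193 234 91.15
```

```text
top no blue
wrist 12722 12086 z [64.2 69.3 70.3] ((481.27239990234375, 193.19137573242188), (97.51986694335938, 58.64487838745117), 1.5276449918746948)
[482.31459771 192.28117505 239.16050891] [-9.00762907e+01 -3.24144709e-02  9.12400832e+01] 57.43422771465587
turn [0.0015 0.0018 0.0006] shift [0.6 5.3 0.3]
```

Blue is centred at (481.3, 193.2) and its top is at 69, so 5 mm remain. I'll lower it and release.

Request:
{"method": "carry_out", "body": {
  "increments": [
    [[0, 0, 0], [0, 3, 0], 0.5],
    [[0, 0, 0], [0, 4.5, 0], 0.5],
    [[0, 0, 0], [0, 5.5, 0], 0.5],
    [[0, 0, 0], [0, 5.5, 0], 0.5],
    [[0, 0, 0], [0, 5.5, 0], 0.5]
  ]
}}

```text
time_s: 18.25
ee_pos: [482.0, 192.6, 234.0]
ee_rot: [-90.1, -0.0, 91.3]
force: [-2.0, -1.8, 6.1]
gripper_width: 57.6
```

Request:
{"method": "carry_out", "body": {
  "increments": [
    [[0, 0, 0], [0, 0, 0], 0.3],
    [[0, 0, 0], [0, 0, 0], 0.1],
    [[0, 0, 0], [0, 0, 0], 0.1],
    [[0, 0, 0], [0, 0, 0], 0.1],
    [[0, 0, 0], [0, 0, 0], 0.1],
    [[0, 0, 0], [0, -15, 0], 0.1],
    [[0, 0, 0], [0, -50, 0], 0.1],
    [[0, 0, 0], [0, -90, 0], 0.1],
    [[0, 0, 0], [0, -120, 0], 0.1],
    [[0, 0, 0], [0, -120, 0], 0.1]
  ]
}}

```text
time_s: 19.08
ee_pos: [483.4, 193.1, 359.3]
ee_rot: [-90.7, -0.3, 91.3]
force: [1.0, 1.2, -0.2]
gripper_width: 81.8
```

```bash
python3 b.py; python3 - <<'E'
from h import *
s=env.state(); f=env.grab_frame('wrist'); P=cloud(f,s); z=P[...,2]; S=cv2.cvtColor(f['frame'],cv2.COLOR_BGR2HSV)
g=(S[...,0]>40)&(S[...,0]<90)&(S[...,1]>80)&(P[...,1]>130)&(P[...,1]<260)&(z>0)&(z<120); print('green',g.sum(),np.percentile(P[g],[2,50,98],axis=0).round(1))
f=env.grab_frame('scene'); B=cv2.resize(f['frame'][90:320,130:420],None,fx=2.6,fy=2.6,interpolation=cv2.INTER_CUBIC); cv2.imwrite('pics/s5.png',B)
E
```

```text
top 140 123 z [48.8 63.7 67.1] ((444.2762756347656, 179.6555633544922), (18.224557876586914, 34.50135803222656), 0.35109010338783264)
wrist 5343 5242 z [62.9 64.3 65.4] ((481.0849609375, 193.31788635253906), (97.72045135498047, 55.59468460083008), 1.208271861076355)
[482.66978615 192.80993831 356.29978716] [-90.42272565  -0.15474896  91.27454137] 82.0653338887395
green 222 [[555.6 174.8  26.3]
 [556.6 194.   67.2]
 [578.4 213.2  72. ]]
```

View pics/s5.png

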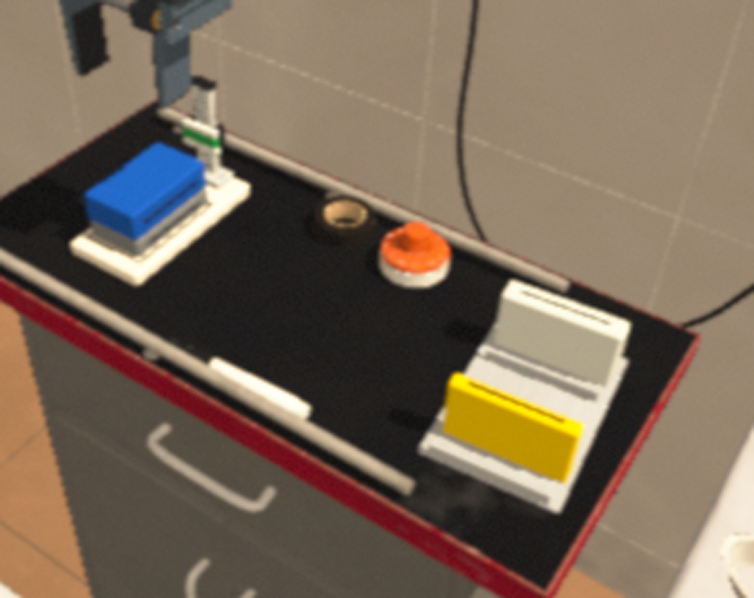

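The view shows blue squarely on grey on the riser at (145,195). White (563,330) and yellow (513,425) still stand in the rack, and the timer, tape and pen look unmoved. The gripper is clear, so I'm handing in.

```bash
python3 -c "
from h import *
print(env.job_done())"
```

```text
the job is handed in; nothing more can be done
None
```

The wrist rest is built and handed in after about 19 s of robot time; no verdict came back. I set the grey board on the seat, stood the blue board on the trolley top and pushed it over flat. Then I gripped it across its width and set it on the grey board.

| Last checks | Measured | Allowed |
|---|---|---|
| Grey board, distance from seat middle | about 1.3 mm | 12 mm |
| Grey board, angle to the riser | about 0.3° | 10° |
| Blue board, distance from seat middle | about 1.3 mm | 12 mm |
| Blue board, angle to the riser | about 0.1° | 10° |
| Stack top height | 64.3 mm | about 60–72 mm (green band, middle measured at 66 mm) |

- **Band height:** the readings of the band middle ranged from 65.4 to 67.2 mm. The stack top lies inside the band for all of them.
- **Top camera:** its view of the blue board was mostly blocked by the gripper, so the blue figures come from the wrist camera alone.
- **Other objects:** in the last scene picture the white and yellow boards were standing in the rack. The tape roll, timer and pen looked unmoved; I did not measure them again.

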